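Turn the plaster-faced bat over the step

TASK

The bat with the blue knob lies wooden back up on the lower deck of the turning step. Take it by its knob, lever it up on edge with its far edge braced at the riser of the step, and lower it gently over onto the upper deck, so that it lies flat with its white plaster face up and its knob beyond the far end of the step; then let go. Leave the red-knobbed bat where it lies.

Things in the scene. Friction and masses are not known exactly. Their poses are not given: they have to be found in the camera images.
- blue_bat_knob (a point): Centre of the blue barrel knob of the bat to turn: the one place to grasp it. The barrel (two halves, together 24 mm long on x, 20 mm diameter) turns freely on a pin along x, so that the bat swings while its knob is held by the flat ends. It stands on a thin neck, 30 mm beyond the middle of the plate's +y edge. Bat axes: +y out through the knob, +z out of the wooden back (up at the start, down once turned).
- blue_bat_foot (a point): Middle of the blue-knobbed bat's far edge (opposite the knob, 135 mm from the knob's centre), half-way up its thickness; axes as for the knob. On edge it must rise about 5 mm off the lower deck to turn over the riser. The bat is a wooden plate 100 (x) x 105 (y) x 12 (z) mm, some 0.14 to 0.28 kg, too wide to grasp, its face at -z coated with white plaster.
- red_bat_knob (a point): Centre of the red barrel knob of the other bat, alike in all but the knob's colour, lying the same way beside the first on the lower deck, 115 mm from it along the step's x. Either bat may be in either lane. Leave it.
- turning_step: Fixed wooden step, 225 mm along x; origin on the table under its riser, a 24 mm upright face at y = 0. Lower deck: top at z = 30 mm, y = 0 to 100 mm. Upper deck: top at z = 54 mm, y = 0 to -80 mm. Bats lie in lanes at x = -57.5 and 57.5 mm, far edges 1 to 6 mm from the riser, knobs clear of the deck's +y end. A turned bat ends in its lane with its knob near y = -115, z = 60 mm.

How it is judged:
By the outcome, as a careful person would: the job done as asked, in the order asked, and still so for the second after the job is handed in, with the robot touching nothing.
It also fails if it takes over 42 s, if anything falls off the work surface, if the arm or the gripper's body presses on something with over 40 N, if the wrist force passes 120 N, or if a joint passes its speed limit or range.

ROBOT

A 6-joint arm with a two-finger parallel gripper is mounted at the origin on a cart in front of the work surface, level with it; the furniture and walls round the work are solid. World frame = base frame: x ahead of the robot, y to its left, z up, the work surface at z = 0. Lengths are in m, angles in rad, forces in N, time in s.
With the tool pointing down it reaches from about 0.3 to 0.875 m from the base axis. Payload 6.4 kg.
Tool frame: the origin (TCP) lies between the finger pads; the fingertips stand 25 mm ahead of it and the grasp point (between the pads) lies 6 mm ahead of it; z points along the fingers, y is the line along which they close (so a half turn about z gives the same grasp; the last joint's range is limited). The gripper opens to 85 mm and grips with 20 to 120 N. Pads are 22 mm wide; open, the fingers measure 114 mm over their backs; the gripper's body (76 mm by 85 mm) begins 54 mm behind the grasp point. The pads swing forward as they close: fully open they stand 13 mm farther back than shut.
Start: joints at [-1.545, 0.181, 1.607, -0, 1.354, -0.206], TCP at [0.132, -0.56, 0.256] pointing down, gripper open.
Joint ranges: [-2.99, 2.99], [-0.89, 2.07], [0.3, 2.58], [-1.14, 4.28], [0, 2.63], [-3.12, 3.12]. Speed limits (rad/s): [2.57, 2.57, 3.01, 3.14, 3.14, 3.14].

INTERFACE

Orientations are given as a unit quaternion [w, x, y, z].
In Python, from bench import ctrl gives the robot as it stands.
- The arm moves only by the tool servo_tool, never from a script. Its argument "series" is text: rows parted by semicolons, each of 7 numbers parted by spaces: the gripper command: -1 is fully open, 1 is shut, values between are in proportion, then the shift along the tool's x, y, z in m, then the turn, a rotation vector about the tool's x, y, z in degrees. A call has 1 to 12 rows; each row is the pose to reach, as a shift and turn from the pose commanded when the call began, along the tool's axes at that moment; what a row does not reach only later rows make up. A row lasts 1/12 s, in which the tool goes at most 41.7 mm and 7.16 degrees, less where a joint would pass 70% of its speed; a pose out of reach is approached as far as the arm can. A call with a gripper value outside its range is refused whole. The fingers move at their own pace and stop on an object; the grip force is fixed at half the most. Time passes only in rows, so rows that repeat a pose let the fingers close. It gives the time, the measured TCP pose, the force, the opening and the grip force at its end, in the units of the state.
- ctrl.get_obs(): the state, without advancing time (a new reading comes with each control period).
- ctrl.camera(name): name is "side" or "top"; returns a dict with "img" (400x640x3 uint8, red, green, blue), "z_map" (400x640 float32, m along the optical axis (not along the pixel's ray), 0 where there is no reading), "fovy" (degrees; the focal length in pixels is half the picture's height over the tangent of half this angle, whatever the lens; pixels are square), "cx", "cy" (the principal point, pixels), "k1" (the pictures are not rectified: a ray, as slopes to the right and down, at radius r is drawn at 1 + k1 r^2 times it, then the intrinsics apply), "extrinsics" (4x4, takes a point from camera to world coordinates). Camera axes: x right, y down, z forward; pixel columns grow to the right and rows downward; lengths in m; the calibration is good to about 2 mm. A picture is of the moment at which its call begins.
- ctrl.hand_in(): hands the job in; it is judged then, once.
The state is a dict: "time_s": time; "q": joint angles; "dq": joint speeds; "joint_efforts": joint torques, N m; "eef_pos": TCP position; "eef_rot": TCP orientation; "wrist_force": force on the tool from outside, world axes, zero at the start; "torque": the same for the moment, N m; "opening": opening from 0.0 (shut) to 1.0 (fully open); "grasp_force": force on a finger pad.
Only numpy, scipy, OpenCV 4.12 (cv2) and the standard library are available. Lean on these libraries where they do the work, as an engineer would, in place of code of your own. Each camera call takes 0.05 s, during which the arm holds its last target. There are 200 camera calls.

## Working session

There is one attempt and no reset: what is moved stays moved. The work goes in short steps, Python scripts to look and compute and a tool call to move; the robot and the scene stay as the last step left them, time stands still between calls to the robot, and variables do not carry over. Pictures are saved under pics/ and viewed, at most 10 in all, crops included, and the job is handed in when it is done.

Besides the shell and the picture viewer there is one more tool, called after "Emit:" as name(argument=value, ...) on one line, values as JSON. servo_tool: Moves the arm, as the interface text tells. Its arguments: {"type":"object","properties":{"series":{"type":"string"}},"required":["series"]}

```bash
mkdir -p pics; ls; cat > h.py <<'E'
import numpy as np, cv2
from bench import ctrl
def cloud(c):
    H,W=c["z_map"].shape; f=H/2/np.tan(np.radians(c["fovy"])/2)
    K=np.array([[f,0,c["cx"]],[0,f,c["cy"]],[0,0,1]])
    u,v=np.meshgrid(np.arange(W),np.arange(H))
    p=cv2.undistortPoints(np.stack([u,v],-1).reshape(-1,1,2).astype(float),K,np.array([c["k1"],0,0,0.])).reshape(H,W,2)
    z=c["z_map"]; P=np.dstack([p*z[...,None],z])
    E=np.array(c["extrinsics"]); return P@E[:3,:3].T+E[:3,3]
def snap(n,tag):
    c=ctrl.camera(n); cv2.imwrite(f"pics/{tag}.png",c["img"][...,::-1]); return c,cloud(c)
E
python3 - <<'E'
from h import *
for n in("side","top"):
    c,P=snap(n,n+"0"); print(n,c["k1"],np.round(c["extrinsics"],3).tolist())
    h=cv2.cvtColor(c["img"],cv2.COLOR_RGB2HSV)
    for nm,lo,hi in(("blue",(100,130,50),(130,255,255)),("red",(0,150,60),(8,255,255))):
        m=cv2.inRange(h,lo,hi); k,l,s,ce=cv2.connectedComponentsWithStats(m)
        for i in range(1,k):
            if s[i,4]>25:
                q=P[(l==i)&(c["z_map"]>0)]; print(nm,s[i],np.round(np.median(q,0),4) if len(q) else'', np.round(q.min(0),3),np.round(q.max(0),3))
o=ctrl.get_obs(); print(o["eef_pos"],o["eef_rot"],o["time_s"],o["wrist_force"])
E
```

```text
pics
side 0.03819241911302103 [[-0.991, -0.045, 0.129, 0.436], [-0.136, 0.417, -0.899, 0.862], [-0.013, -0.908, -0.419, 0.411], [0.0, 0.0, 0.0, 1.0]]
blue [269 158   8  88 263] [0.5936 0.2999 0.1382] [0.586 0.289 0.072] [0.601 0.327 0.209]
blue [282 199   5   9  32] [0.6278 0.0866 0.0431] [0.571 0.078 0.028] [0.632 0.328 0.16 ]
blue [290 200   4   8  27] [0.6133 0.0856 0.0401] [0.609 0.081 0.031] [0.616 0.09  0.046]
red [230 191   7  17  41] [0.6293 0.3623 0.1743] [0.626 0.359 0.161] [0.633 0.364 0.187]
red [  6 198  22  16 202] [1.2223 0.1056 0.0086] [1.197 0.058 0.003] [1.254 0.126 0.011]
red [337 203   5   9  34] [0.5147 0.0923 0.0393] [0.511 0.046 0.02 ] [0.523 0.097 0.046]
red [345 204   5   9  33] [0.4979 0.095  0.0399] [0.494 0.088 0.031] [0.502 0.099 0.047]
red [235 207  14  41 106] [0.6258 0.3555 0.1244] [0.62  0.349 0.094] [0.63  0.361 0.162]
top -0.12420307966380503 [[0.017, -0.986, 0.166, 0.4], [-0.999, -0.013, 0.029, 0.073], [-0.027, -0.166, -0.986, 0.909], [0.0, 0.0, 0.0, 1.0]]
red [177 146  19  13  29] [0.6211 0.3453 0.0974] [0.618 0.34  0.06 ] [0.624 0.352 0.137]
[ 0.13211891 -0.55913994  0.25547763] [-7.95981110e-04  9.93289474e-01  1.15651969e-01  9.46783979e-05] 0.1 [-0.6239388   0.78081164  0.22237684]
```

View pics/top0.png

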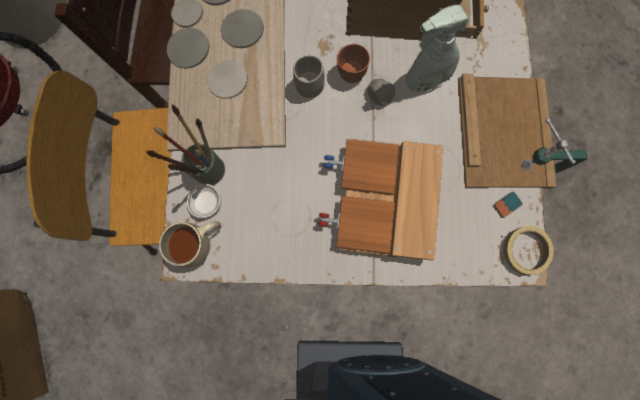

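View pics/side0.png

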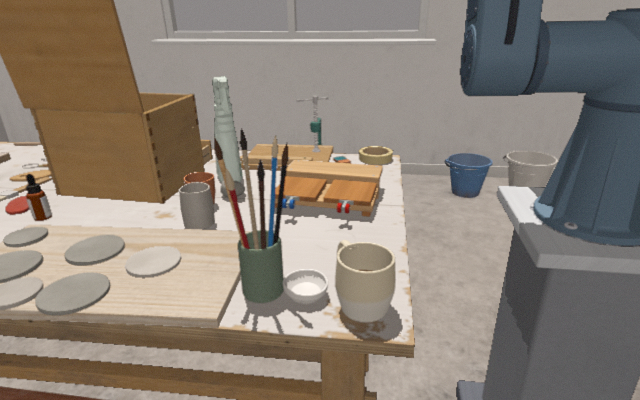

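The top view shows the blue knob at about (329,163) in the +x lane and the red one at (323,220). The upper deck is to the right (−y), spanning columns 400–440. In the side view the blue knob is at (288,203), partly hidden by brushes.

```bash
python3 - <<'E'
from h import *
c,P=snap("top","top1")
h=cv2.cvtColor(c["img"],cv2.COLOR_RGB2HSV)
cv2.imwrite("pics/crop.png",cv2.resize(c["img"][120:280,300:460,::-1],None,fx=3.75,fy=3.75,interpolation=cv2.INTER_NEAREST))
R=np.zeros(h.shape[:2],bool);R[135:265,310:450]=1
print("table z",np.median(P[100:130,300:310,2]))
def rect(m,n):
    m=m.astype(np.uint8); k,l,s,_=cv2.connectedComponentsWithStats(m)
    for i in range(1,k):
        if s[i,4]<8: continue
        q=P[l==i]; q=q[q[:,2]>0.0]; r=cv2.minAreaRect((q[:,:2]*1000).astype(np.float32))
        print(n,s[i],"rect",np.round(r[0],1),np.round(r[1],1),round(r[2],2),"z",np.round(np.percentile(q[:,2],[5,50,95]),4))
z=P[...,2]
rect(R&(z>.048)&(z<.062),"deck"); rect(R&(z>.034)&(z<.048),"plate")
B=R&(h[...,0]>100)&(h[...,0]<130)&(h[...,1]>90); rect(B,"blue")
rect(R&((h[...,0]<6)|(h[...,0]>174))&(h[...,1]>150)&(np.arange(640)[None]<336),"red")
E
```

```text
table z -0.0006940267160820968
deck [ 392  141   51  119 4846] rect [545.1 -95.6] [ 82.3 225.2] 83.88 z [0.0509 0.0534 0.0559]
plate [ 323  140   76   54 2726] rect [614.   15.1] [145.4  98.7] 83.96 z [0.0384 0.0413 0.044 ]
plate [399 146   3  25  25] rect [628.  -63.5] [ 0.9 50.4] 83.24 z [0.0343 0.0412 0.0463]
plate [398 172   2  11  12] rect [590.4 -59.3] [ 0.5 22.4] 84.7 z [0.0349 0.0408 0.047 ]
plate [ 318  184   80   72 3030] rect [514.   21.4] [146.9 140.3] 84.76 z [0.0388 0.0416 0.0443]
blue [325 156   8   4  22] rect [627.6  77.5] [14.   5.1] 78.33 z [0.0406 0.0452 0.0473]
blue [324 163   9   5  28] rect [612.4  78.3] [15.6  6.1] 83.18 z [0.0392 0.0428 0.0468]
red [320 214   8   3  20] rect [512.6  85.6] [13.6  4.1] 87.46 z [0.0423 0.0442 0.0461]
red [319 222   8   4  24] rect [497.2  87.2] [14.1  5.4] 82.07 z [0.04   0.0447 0.0468]
```

View pics/crop.png

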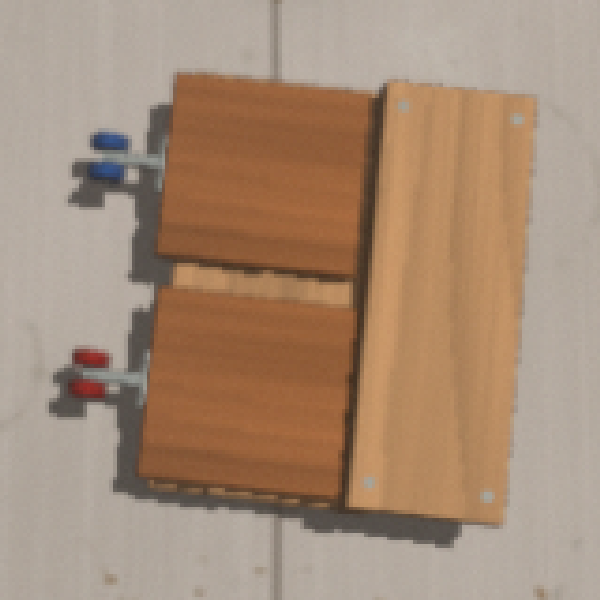

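Step yaw is −6.1°, with the riser origin at about (0.5493, −0.0558). The blue knob is at about (0.6205, 0.0774, 0.036), roughly 5 mm off the riser. I'll keep the tool vertical with its x along step +y.

Emit:
servo_tool(series="-0.18 0.012 -0.010 0 0 0 -1.4; -0.18 0.037 -0.030 0 0 0 -4.2; -0.18 0.062 -0.051 0 0 0 -7; -0.18 0.090 -0.074 0 0 0 -10; -0.18 0.118 -0.096 0 0 0 -13; -0.18 0.146 -0.119 0 0 0 -16.5; -0.18 0.174 -0.142 0 0 0 -19.5; -0.18 0.202 -0.165 0 0 0 -22.5; -0.18 0.230 -0.188 0 0 0 -26; -0.18 0.258 -0.210 0 0 0 -29; -0.18 0.286 -0.233 0 0 0 -32; -0.18 0.311 -0.254 0 0 0 -35")

```text
time_s: 1.15
eef_pos: [0.3773, -0.2391, 0.2563]
eef_rot: [-0.0, 0.912, 0.41, 0.0]
wrist_force: [-0.2, -0.2, 0.4]
opening: 0.589
grasp_force: 0.0
```

Emit:
servo_tool(series="-0.18 0.036 -0.003 0 0 0 -3.2; -0.18 0.072 -0.005 0 0 0 -6.4; -0.18 0.108 -0.008 0 0 0 -9.6; -0.18 0.144 -0.011 0 0 0 -12.8; -0.18 0.180 -0.013 0.01 0 0 -16; -0.18 0.216 -0.016 0.025 0 0 -19.2; -0.18 0.252 -0.019 0.04 0 0 -22.4; -0.18 0.288 -0.021 0.055 0 0 -25.6; -0.18 0.324 -0.024 0.07 0 0 -28.8; -0.18 0.356 -0.026 0.085 0 0 -31.7; -0.18 0.380 -0.028 0.105 0 0 -33.8; -0.18 0.400 -0.0296 0.12 0 0 -35.6")

```text
time_s: 2.15
eef_pos: [0.6208, 0.0794, 0.1343]
eef_rot: [-0.001, 0.743, 0.67, -0.0]
wrist_force: [-0.7, 0.2, -0.4]
opening: 0.592
grasp_force: 0.0
```

Emit:
servo_tool(series="-0.18 0 0 0 0 0 0; -0.18 0 0 0 0 0 0")

```text
time_s: 2.32
eef_pos: [0.6196, 0.0782, 0.1345]
eef_rot: [-0.001, 0.743, 0.669, -0.001]
wrist_force: [0.2, 0.6, 0.7]
opening: 0.592
grasp_force: 0.0
```

```bash
python3 - <<'E'
from h import *
o=ctrl.get_obs(); q=o["eef_rot"]; p=o["eef_pos"]; print(o["time_s"],p,q,"yaw",2*np.degrees(np.arctan2(q[2],q[1])),o["q"])
t=np.radians(83.9);k=np.array([.6205,.0774]);d=k-p[:2];print("dx,dy tool",d@[np.cos(t),np.sin(t)],d@[np.sin(t),-np.cos(t)])
E
```

```text
2.3167 [0.61957586 0.07815893 0.1344647 ] [-0.00118924  0.74333987  0.6689116  -0.0013037 ] yaw 83.96639460398846 [-6.41887613e-02  4.17948116e-01  1.56746973e+00 -2.20944111e-04
  1.15969827e+00  4.12061683e-02]
dx,dy tool -0.0006564317753162403 0.0009995576293887081
```

Emit:
servo_tool(series="-0.18 -0.0005 0.001 0.015 0 0 0; -0.18 -0.0005 0.001 0.035 0 0 0; -0.18 -0.0005 0.001 0.055 0 0 0; -0.18 -0.0005 0.001 0.072 0 0 0; -0.18 -0.0005 0.001 0.084 0 0 0; -0.18 -0.0005 0.001 0.091 0 0 0; -0.18 -0.0005 0.001 0.0935 0 0 0; -0.18 -0.0005 0.001 0.0935 0 0 0")

```text
time_s: 2.98
eef_pos: [0.6216, 0.0763, 0.043]
eef_rot: [0.0, 0.744, 0.668, 0.0]
wrist_force: [-0.1, 0.5, 0.1]
opening: 0.59
grasp_force: 0.0
```

```bash
python3 - <<'E'
from h import *
c,P=snap("side","s1")
cv2.imwrite("pics/s1c.png",cv2.resize(c["img"][120:260,200:410,::-1],None,fx=3.5,fy=3.5))
o=ctrl.get_obs();print(o["eef_pos"],o["wrist_force"])
E
```

```text
[0.62203448 0.07635224 0.04364777] [ 0.56000342 -1.25766945  0.36338567]
```

View pics/s1c.png

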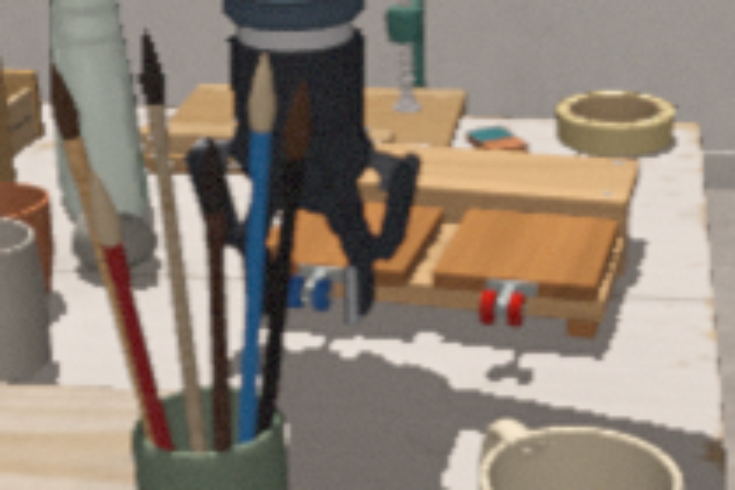

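The fingers straddle the blue knob (crop ≈ (310,290), right pad at (352,292)). I'll go 1.5 mm lower and close.

Emit:
servo_tool(series="0.1 0 -0.0005 0.0015 0 0 0; 0.3 0 -0.0005 0.0015 0 0 0; 0.45 0 -0.0005 0.0015 0 0 0; 0.6 0 -0.0005 0.0015 0 0 0; 1 0 -0.0005 0.0015 0 0 0; 1 0 -0.0005 0.0015 0 0 0; 1 0 -0.0005 0.0015 0 0 0; 1 0 -0.0005 0.0015 0 0 0")

```text
time_s: 3.7
eef_pos: [0.6215, 0.0768, 0.0417]
eef_rot: [0.0, 0.744, 0.668, 0.0]
wrist_force: [0.1, 1.4, 2.4]
opening: 0.273
grasp_force: 59.1
```

Emit:
servo_tool(series="1 -0.001 0 -0.006 0 0 0; 1 -0.002 0 -0.012 0 0 0; 1 -0.003 0 -0.0175 0 0 0; 1 -0.0045 0 -0.0235 0 0 0; 1 -0.006 0 -0.029 0 0 0; 1 -0.0075 0 -0.0345 0 0 0; 1 -0.009 0 -0.040 0 0 0; 1 -0.0105 0 -0.046 0 0 0; 1 -0.0125 0 -0.051 0 0 0; 1 -0.015 0 -0.0565 0 0 0; 1 -0.0175 0 -0.0615 0 0 0; 1 -0.0195 0 -0.0665 0 0 0")

```text
time_s: 4.7
eef_pos: [0.6189, 0.057, 0.1083]
eef_rot: [0.0, 0.744, 0.668, -0.0]
wrist_force: [0.2, -0.7, -1.7]
opening: 0.268
grasp_force: 59.0
```

```bash
python3 - <<'E'
from h import *
c,P=snap("side","s2")
cv2.imwrite("pics/s2c.png",cv2.resize(c["img"][120:260,200:410,::-1],None,fx=3.5,fy=3.5))
o=ctrl.get_obs();print(o["eef_pos"],o["wrist_force"])
E
```

```text
[0.61952948 0.05665143 0.10940914] [ 0.23221098 -0.23009613 -0.43507054]
```

View pics/s2c.png

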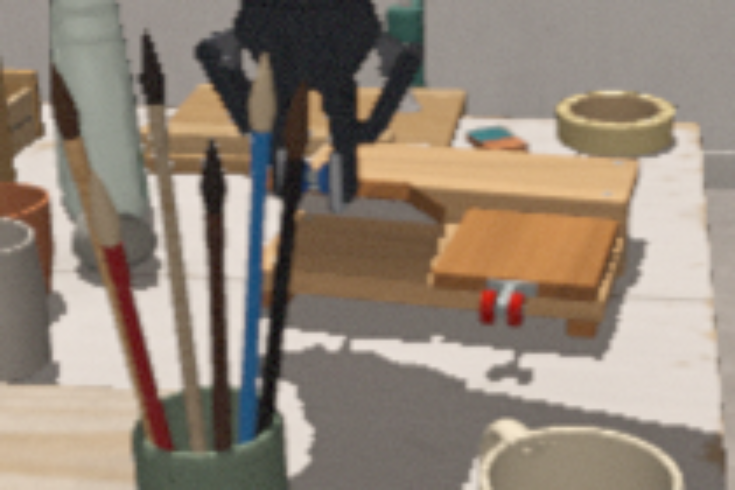

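The bat is tilted about 30°, with the knob held (crop ≈ (318,180)), its foot at the riser, and the red bat untouched. Continuing.

Emit:
servo_tool(series="1 -0.003 0 -0.005 0 0 0; 1 -0.006 0 -0.0095 0 0 0; 1 -0.0095 0 -0.014 0 0 0; 1 -0.0125 0 -0.0185 0 0 0; 1 -0.0165 0 -0.023 0 0 0; 1 -0.0205 0 -0.027 0 0 0; 1 -0.0245 0 -0.031 0 0 0; 1 -0.0285 0 -0.0345 0 0 0; 1 -0.033 0 -0.038 0 0 0; 1 -0.0375 0 -0.0415 0 0 0; 1 -0.0425 0 -0.0445 0 0 0; 1 -0.047 0 -0.047 0 0 0")

```text
time_s: 5.75
eef_pos: [0.6141, 0.0103, 0.1555]
eef_rot: [0.0, 0.744, 0.668, 0.0]
wrist_force: [-1.3, 2.3, 2.1]
opening: 0.272
grasp_force: 59.3
```

Emit:
servo_tool(series="1 -0.005 0 -0.0025 0 0 0; 1 -0.010 0 -0.005 0 0 0; 1 -0.0155 0 -0.007 0 0 0; 1 -0.021 0 -0.009 0 0 0; 1 -0.026 0 -0.011 0 0 0; 1 -0.032 0 -0.0125 0 0 0; 1 -0.0375 0 -0.014 0 0 0; 1 -0.0435 0 -0.0155 0 0 0; 1 -0.049 0 -0.017 0 0 0; 1 -0.055 0 -0.0185 0 0 0; 1 -0.061 0 -0.0195 0 0 0; 1 -0.0665 0 -0.020 0 0 0")

```text
time_s: 6.75
eef_pos: [0.6062, -0.0561, 0.1742]
eef_rot: [-0.001, 0.744, 0.668, -0.0]
wrist_force: [-0.3, 0.7, -3.4]
opening: 0.269
grasp_force: 58.9
```

```bash
python3 - <<'E'
from h import *
c,P=snap("side","s3")
cv2.imwrite("pics/s3c.png",cv2.resize(c["img"][100:240,200:410,::-1],None,fx=3.5,fy=3.5))
o=ctrl.get_obs();p=o["eef_pos"];t=np.radians(83.9);d=p[:2]-[.5493,-.0558]
print(p,o["wrist_force"],"step x,y",d@[np.sin(t),-np.cos(t)],d@[np.cos(t),np.sin(t)])
E
```

```text
[ 0.60640156 -0.05706415  0.17441241] [ 0.04766639 -1.20872736 -2.63736254] step x,y 0.056912581305611394 0.0048108508384694946
```

View pics/s3c.png

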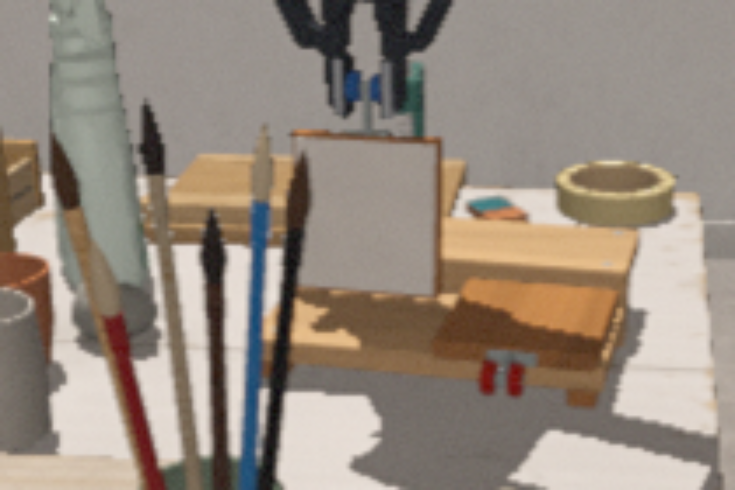

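The bat hangs vertical with its white face toward +y (crop x 295–440, y 130–295) and its foot below the riser top. Now I'll tip it over the corner.

Emit:
servo_tool(series="1 -0.005 0 0 0 0 0; 1 -0.010 0 0 0 0 0; 1 -0.015 0 0.0005 0 0 0; 1 -0.020 0 0.0005 0 0 0; 1 -0.025 0 0.0015 0 0 0; 1 -0.030 0 0.0025 0 0 0; 1 -0.035 0 0.0035 0 0 0; 1 -0.040 0 0.005 0 0 0; 1 -0.045 0 0.0065 0 0 0; 1 -0.0495 0 0.0085 0 0 0; 1 -0.054 0 0.0105 0 0 0; 1 -0.059 0 0.0125 0 0 0")

```text
time_s: 7.8
eef_pos: [0.6005, -0.1145, 0.162]
eef_rot: [-0.0, 0.744, 0.668, 0.0]
wrist_force: [1.2, 0.1, -1.7]
opening: 0.271
grasp_force: 59.0
```

```bash
python3 - <<'E'
from h import *
c,P=snap("side","s4")
cv2.imwrite("pics/s4c.png",cv2.resize(c["img"][100:240,200:410,::-1],None,fx=3.5,fy=3.5))
o=ctrl.get_obs();p=o["eef_pos"];t=np.radians(83.9);d=p[:2]-[.5493,-.0558]
print(p,o["wrist_force"],"step x,y",d@[np.sin(t),-np.cos(t)],d@[np.cos(t),np.sin(t)])
E
```

```text
[ 0.60021538 -0.11533267  0.16160301] [ 0.09266927 -0.13743048 -2.07038629] step x,y 0.05695327311062383 -0.05378511543831856
```

View pics/s4c.png

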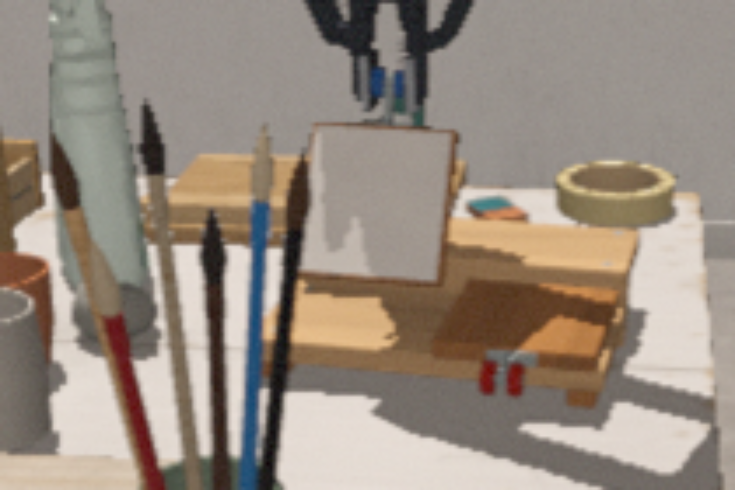

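The bat leans about 30° past vertical, with its foot edge still hooked below the riser top (crop y≈280). Continuing to lower.

Emit:
servo_tool(series="1 -0.0045 0 0.0025 0 0 0; 1 -0.009 0 0.005 0 0 0; 1 -0.013 0 0.008 0 0 0; 1 -0.017 0 0.011 0 0 0; 1 -0.021 0 0.014 0 0 0; 1 -0.025 0 0.0175 0 0 0; 1 -0.029 0 0.021 0 0 0; 1 -0.032 0 0.0245 0 0 0; 1 -0.0355 0 0.028 0 0 0; 1 -0.039 0 0.032 0 0 0; 1 -0.042 0 0.036 0 0 0; 1 -0.0445 0 0.0405 0 0 0")

```text
time_s: 8.85
eef_pos: [0.5958, -0.1589, 0.1215]
eef_rot: [0.0, 0.744, 0.668, -0.0]
wrist_force: [-0.9, 0.2, -1.9]
opening: 0.271
grasp_force: 59.0
```

```bash
python3 - <<'E'
from h import *
c,P=snap("side","s5")
cv2.imwrite("pics/s5c.png",cv2.resize(c["img"][100:240,200:410,::-1],None,fx=3.5,fy=3.5))
o=ctrl.get_obs();p=o["eef_pos"];t=np.radians(83.9);d=p[:2]-[.5493,-.0558]
print(p,o["wrist_force"],"step x,y",d@[np.sin(t),-np.cos(t)],d@[np.cos(t),np.sin(t)])
E
```

```text
[ 0.59531776 -0.15918615  0.12053831] [ 0.63953638 -0.20254047 -1.82497139] step x,y 0.05674343943111136 -0.09791073704512807
```

View pics/s5c.png

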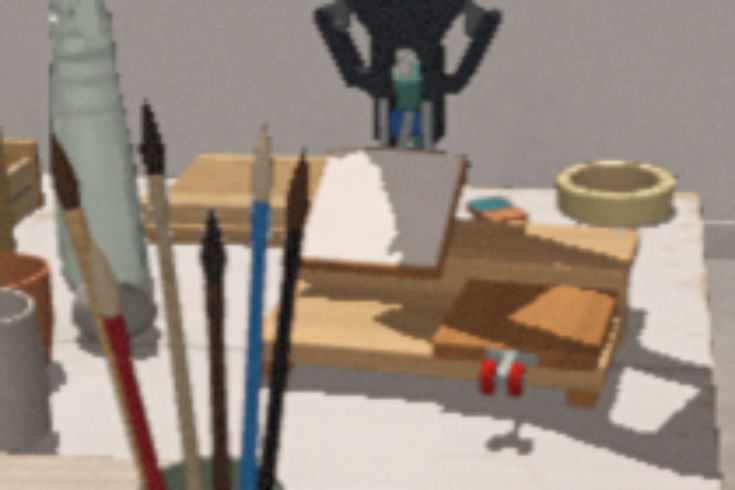

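The bat is at about 60° past vertical and leaning on the corner, white side up. Before the last part I'll check how high the board is behind the knob's landing spot.

```bash
python3 - <<'E'
from h import *
for n in("top","side"):
    c=ctrl.camera(n);P=cloud(c); o=np.array([.5493,-.0558]);t=np.radians(83.9)
    D=P[...,:2]-o; xs=D@[np.sin(t),-np.cos(t)]; ys=D@[np.cos(t),np.sin(t)]
    for a in range(-160,-80,8):
        for lo,hi in((0,56),(57,115)):
            m=(ys*1e3>a)&(ys*1e3<a+8)&(xs*1e3>lo)&(xs*1e3<hi)&(c["z_map"]>0)
            z=P[m][:,2]
            if len(z): print(n,a,lo,len(z),np.round(np.percentile(z,[5,50,95]),3),end=' | ')
        print()
E
```

```text
top -160 0 38 [0.455 0.458 0.463] | top -160 57 47 [0.444 0.451 0.455] | 
top -152 0 138 [0.458 0.464 0.472] | top -152 57 82 [0.435 0.449 0.456] | 
top -144 0 269 [0.452 0.467 0.479] | top -144 57 54 [0.442 0.45  0.455] | 
top -136 0 440 [0.448 0.459 0.482] | top -136 57 62 [0.446 0.451 0.454] | 
top -128 0 698 [0.395 0.452 0.479] | top -128 57 90 [0.443 0.452 0.455] | 
top -120 0 483 [0.399 0.446 0.456] | top -120 57 101 [0.443 0.452 0.455] | 
top -112 0 505 [0.365 0.444 0.456] | top -112 57 137 [-0.002  0.452  0.456] | 
top -104 0 521 [0.351 0.441 0.456] | top -104 57 181 [-0.002  0.451  0.457] | 
top -96 0 531 [0.35  0.438 0.456] | top -96 57 158 [0.002 0.454 0.457] | 
top -88 0 519 [0.348 0.437 0.455] | top -88 57 172 [0.445 0.455 0.457] | 
side -160 57 18 [-0.768 -0.764 -0.761] | 
side -152 57 18 [-0.767 -0.764 -0.76 ] | 
side -144 0 7 [0.372 0.375 0.379] | side -144 57 22 [-0.768 -0.764 -0.759] | 
side -136 0 18 [0.373 0.376 0.382] | side -136 57 2 [-0.761 -0.761 -0.761] | 
side -128 0 75 [0.377 0.388 0.406] | 
side -120 0 31 [0.375 0.387 0.403] | side -120 57 1 [0.162 0.162 0.162] | 
side -112 0 50 [0.151 0.384 0.404] | side -112 57 17 [0.141 0.158 0.17 ] | 
side -104 0 92 [0.116 0.282 0.396] | side -104 57 48 [0.108 0.152 0.19 ] | 
side -96 0 281 [0.109 0.201 0.387] | side -96 57 175 [0.108 0.159 0.212] | 
side -88 0 613 [0.117 0.199 0.366] | side -88 57 444 [0.116 0.179 0.217] |
```

Those readings hit the arm, which hides the spot. From the first top view the board edge lies at y_s≈−139 mm and the pads will reach −127 mm, so it clears. Lowering slowly.

Emit:
servo_tool(series="1 -0.0025 0 0.0045 0 0 0; 1 -0.005 0 0.009 0 0 0; 1 -0.0075 0 0.0135 0 0 0; 1 -0.0095 0 0.018 0 0 0; 1 -0.0115 0 0.0225 0 0 0; 1 -0.013 0 0.0275 0 0 0; 1 -0.0145 0 0.032 0 0 0; 1 -0.0155 0 0.037 0 0 0")

```text
time_s: 9.67
eef_pos: [0.5941, -0.1741, 0.0843]
eef_rot: [0.0, 0.744, 0.668, -0.0]
wrist_force: [-0.1, -0.4, -0.8]
opening: 0.273
grasp_force: 59.0
```

Emit:
servo_tool(series="1 -0.0005 0 0.002 0 0 0; 1 -0.001 0 0.004 0 0 0; 1 -0.001 0 0.006 0 0 0; 1 -0.0015 0 0.008 0 0 0; 1 -0.002 0 0.010 0 0 0; 1 -0.002 0 0.0115 0 0 0; 1 -0.0025 0 0.013 0 0 0; 1 -0.0025 0 0.0145 0 0 0; 1 -0.0025 0 0.0155 0 0 0; 1 -0.0025 0 0.0165 0 0 0; 1 -0.0025 0 0.017 0 0 0; 1 -0.0025 0 0.017 0 0 0")

```text
time_s: 10.67
eef_pos: [0.5939, -0.1765, 0.0677]
eef_rot: [0.0, 0.744, 0.668, -0.0]
wrist_force: [-0.3, -1.0, -1.5]
opening: 0.267
grasp_force: 59.1
```

```bash
python3 - <<'E'
from h import *
c,P=snap("side","s6")
cv2.imwrite("pics/s6c.png",cv2.resize(c["img"][100:240,200:410,::-1],None,fx=3.5,fy=3.5))
o=ctrl.get_obs();p=o["eef_pos"];t=np.radians(83.9);d=p[:2]-[.5493,-.0558]
print(p,o["wrist_force"],o["torque"],"step x,y",d@[np.sin(t),-np.cos(t)],d@[np.cos(t),np.sin(t)])
E
```

```text
[ 0.59385857 -0.17648444  0.06782452] [ 0.14157258 -1.02905875 -0.25669436] [-0.17685015  0.05596989  0.02046034] step x,y 0.05713070133524239 -0.1152661458400891
```

View pics/s6c.png

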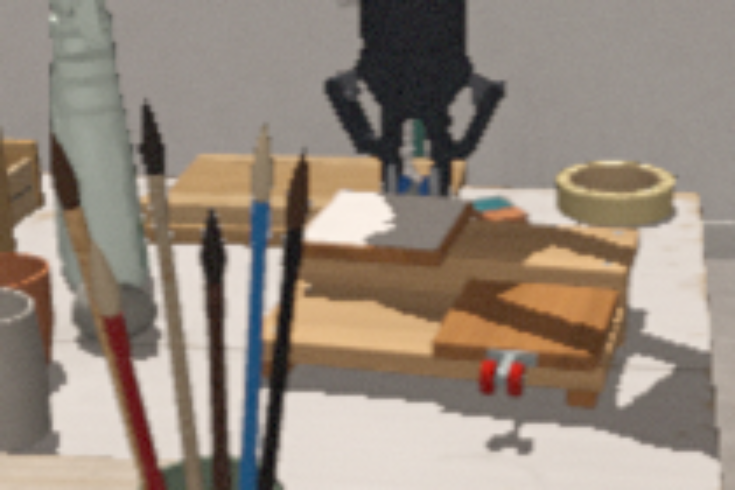

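The bat is almost flat, white up, knob at y_s ≈ −115 mm and about 2 mm high. I'll lower the remaining bit while watching the force.

Emit:
servo_tool(series="1 0 0 0.0005 0 0 0; 1 0 0 0.001 0 0 0; 1 0 0 0.001 0 0 0; 1 0 0 0.0015 0 0 0; 1 0 0 0.0015 0 0 0")

```text
time_s: 11.13
eef_pos: [0.5939, -0.1764, 0.0663]
eef_rot: [0.0, 0.744, 0.668, -0.0]
wrist_force: [-0.3, -1.0, -0.9]
opening: 0.272
grasp_force: 59.1
```

Emit:
servo_tool(series="1 0 0 0.0005 0 0 0; 1 0 0 0.0005 0 0 0; 1 0 0 0.001 0 0 0; 1 0 0 0.001 0 0 0")

```text
time_s: 11.47
eef_pos: [0.5939, -0.1765, 0.0656]
eef_rot: [0.0, 0.744, 0.668, -0.0]
wrist_force: [-2.4, -0.8, 3.9]
opening: 0.269
grasp_force: 59.6
```

Force has turned to +4 N, so the bat is resting on the deck. Opening gently, then straight up.

Emit:
servo_tool(series="0.45 0 0 -0.0005 0 0 0; 0.4 0 0 -0.0005 0 0 0; 0.3 0 0 -0.0005 0 0 0; 0.2 0 0 -0.0005 0 0 0; 0.1 0 0 -0.0005 0 0 0; 0 0 0 -0.0005 0 0 0; -0.1 0 0 -0.0005 0 0 0; -0.15 0 0 -0.0005 0 0 0; -0.15 0 0 -0.0005 0 0 0; -0.15 0 0 -0.0005 0 0 0")

```text
time_s: 12.3
eef_pos: [0.5938, -0.1763, 0.0658]
eef_rot: [-0.0, 0.744, 0.668, 0.0]
wrist_force: [0.4, 0.2, -0.3]
opening: 0.576
grasp_force: 0.0
```

Emit:
servo_tool(series="-0.15 0 0 -0.005 0 0 0; -0.15 0 0 -0.015 0 0 0; -0.15 0 0 -0.03 0 0 0; -0.15 0 0 -0.05 0 0 0; -0.15 0 0 -0.075 0 0 0; -0.15 0 0 -0.10 0 0 0; -0.15 -0.02 0 -0.12 0 0 0; -0.15 -0.05 0 -0.13 0 0 0; -0.15 -0.085 0 -0.14 0 0 0; -0.15 -0.12 0 -0.14 0 0 0; -0.15 -0.14 0 -0.14 0 0 0; -0.15 -0.15 0 -0.14 0 0 0")

```text
time_s: 13.3
eef_pos: [0.5774, -0.3288, 0.2074]
eef_rot: [0.001, 0.745, 0.667, -0.0]
wrist_force: [0.0, -0.2, 0.6]
opening: 0.574
grasp_force: 0.0
```

Emit:
servo_tool(series="-0.15 -0.02 -0.02 0 0 0 0; -0.15 -0.05 -0.05 0 0 0 0; -0.15 -0.08 -0.08 0 0 0 0; -0.15 -0.11 -0.10 0 0 0 0; -0.15 -0.13 -0.11 0 0 0 0; -0.15 -0.14 -0.11 0 0 0 0; -0.15 -0.14 -0.11 0 0 0 0")

```text
time_s: 13.88
eef_pos: [0.4531, -0.4545, 0.2064]
eef_rot: [0.001, 0.745, 0.667, -0.0]
wrist_force: [0.3, 0.1, 0.4]
opening: 0.578
grasp_force: 0.0
```

```bash
python3 - <<'E'
from h import *
c,P=snap("top","t9"); h=cv2.cvtColor(c["img"],cv2.COLOR_RGB2HSV)
cv2.imwrite("pics/t9c.png",cv2.resize(c["img"][100:300,300:500,::-1],None,fx=3,fy=3,interpolation=cv2.INTER_NEAREST))
o=np.array([.5493,-.0558]);t=np.radians(83.9)
def st(q): d=q[:,:2]-o; return np.c_[d@[np.sin(t),-np.cos(t)],d@[np.cos(t),np.sin(t)],q[:,2]]*1e3
R=np.zeros(h.shape[:2],bool);R[135:265,310:500]=1
q=st(P[R&(h[...,0]>100)&(h[...,0]<130)&(h[...,1]>90)]); print("blue",np.median(q,0))
S=st(P.reshape(-1,3)); m=(abs(S[:,0]-57)<40)&(S[:,1]>-75)&(S[:,1]<15)
A=np.c_[S[m][:,:2],np.ones(m.sum())]; print("plane",np.linalg.lstsq(A,S[m][:,2],rcond=None)[0],np.median(S[m][:,2]))
print(ctrl.get_obs()["time_s"],ctrl.get_obs()["wrist_force"])
E
```

```text
blue [  50.79152124 -113.05301682   68.03950568]
plane [ 1.03433894e-03 -7.92643551e-04  6.53879442e+01] 65.4689821406671
13.9333 [0.0888062  0.56491447 0.2217891 ]
```

View pics/t9c.png

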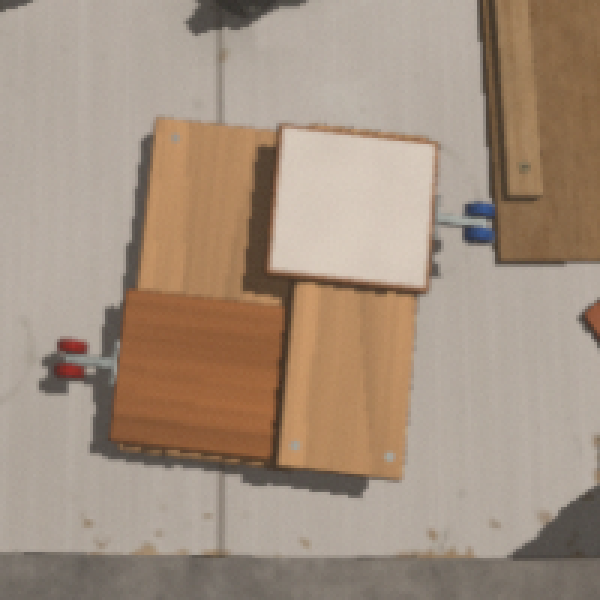

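The bat lies flat on the upper deck: white face up (crop 270–438 × 125–290), knob beyond the far end at (480,222), tilt below 0.1°. The red bat hasn't moved and the arm is clear.

```bash
python3 -c "
from bench import ctrl
print(ctrl.hand_in())"
```

```text
the job is handed in; nothing more can be done
None
```

The blue-knobbed bat now lies flat on the upper deck, white face up with its knob beyond the far end and the gripper clear; the red bat was left where it lay, and I handed the job in at about 14 s.

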